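Set out the sample-preparation station beside the plate reader

TASK

Set out the sample-preparation station: stand the amber bottle on the marked square to the left of the stirrer (left as seen from the robot), the open beaker in the middle of the stirrer's round plate, and the aluminium cooling block on the rear one of the two marks between the tube racks (the mark farther from the robot), with its long sides parallel to the racks. Then lay the flat cuvette case centred and squarely on top of the block. Set everything down gently, upright and without dropping it, and leave the petri dish where it is.

Things in the scene. Friction and masses are not known exactly. Their poses are not given: they have to be found in the camera images.
- beaker_c (a point): Open straight-sided glass beaker, 56 mm outer diameter, 62 mm high, 3 mm wall, about 90 g, loose, standing upright on the bench. The point is its centre, 31 mm above its underside; z is up, along its axis.
- bottle_c (a point): Closed amber glass bottle with a black cap, body 42 mm in diameter, 90 mm high in all (the straight body reaches up to about 50 mm, shoulder, neck and cap above), about 120 g, loose, upright. The point is on its axis, 45 mm above its underside; z is up.
- block_c (a point): Aluminium cooling block with a grid of twelve small dark wells on its top, 56 x 46 x 32 mm (x, y, z), about 200 g, loose. The point is its centre, 16 mm above its underside and 16 mm below its flat top; x along its longer sides, z up. The dark wells are only shallow marks: the top is flat.
- case_c (a point): Flat closed cuvette case, grey plastic with a blank white label on top and a small black latch at one end, 58 x 42 x 16 mm (x, y, z), about 50 g, loose, lying flat. The point is its centre, 8 mm above its underside; x along its longer sides, z up.
- stirrer: White stirrer with blue foot, fixed on a white mat. Origin: on the bench under its centre; x to the rear (away from the robot; knob in front), y left, z up. Housing 110 x 86 mm (x, y), 46 high; round steel plate, 78 across, centred at x +12, y 0, top at z 50. Mat 130 x 244, 2 thick, with two like outlined 56 mm squares centred at x 0: left y +84, right y -84 (stays empty).
- racks: Two grey tube racks with white-capped tubes, fixed on a white mat 164 x 178 mm (x, y), 2 thick. Origin: on the bench under its centre; x to the rear (away from the robot), y left, z up. Racks run along x, 154 x 28, 44 high, centred at y +70 and -70: a lane 112 wide. In it two like outlined 70 x 58 rectangles, y 0: rear at x +40, front at x -40 (stays empty).
- dish_c (a point): Bystander, to be left alone: closed petri dish, 57 mm in diameter, 14 mm high, loose, among the four things. The point is on its axis, 6 mm above its underside.
There are look-alikes about, which are no part of the job. Of the things shaped like the part that bears beaker_c, the clear glass one is meant. Several things look just like the part that bears bottle_c: the one meant starts farthest to the robot's right.

How it is judged:
At the end, for the whole second after the job is handed in: Beaker on the stirrer plate, bottle on the left mark, block on the rear mark between the racks (each within 12 mm, block parallel within 0.2 rad), case on the block (within 10 mm and 0.25 rad); heights within 6 mm, all upright within 0.1 rad, at rest and released (x of beaker_c in the frame of stirrer between 0 and 0.024 m and y of beaker_c in the frame of stirrer between -0.012 and 0.012 m and z of beaker_c in the frame of stirrer between 0.075 and 0.087 m and x of bottle_c in the frame of stirrer between -0.012 and 0.012 m and y of bottle_c in the frame of stirrer between 0.072 and 0.096 m and z of bottle_c in the frame of stirrer between 0.041 and 0.053 m and x of block_c in the frame of racks between 0.028 and 0.052 m and y of block_c in the frame of racks between -0.012 and 0.012 m and z of block_c in the frame of racks between 0.012 and 0.024 m and x of case_c in the frame of block_c between -0.01 and 0.01 m and y of case_c in the frame of block_c between -0.01 and 0.01 m and z of case_c in the frame of block_c between 0.018 and 0.03 m and angle between the x axis of block_c and the x axis of racks, either way round below 0.2 rad and angle between the x axis of case_c and the x axis of block_c, either way round below 0.25 rad and angle between each of beaker_c, bottle_c, block_c, case_c's own z axis and vertical below 0.1 rad and linear speed of each of beaker, bottle, block, case below 0.02 m/s and angular speed of each of beaker, bottle, block, case below 0.2 rad/s); the robot touches nothing.
It fails at once if the petri dish is disturbed (moved more than 15 mm) (distance of dish_c from where it was at the start of the episode above 0.015 m).
It fails at once if one of the four things is dropped (falls freely by more than about 2 cm) ((contact force between beaker and anything else below 0.05 N and linear speed of beaker above 0.6 m/s) or (contact force between bottle and anything else below 0.05 N and linear speed of bottle above 0.6 m/s) or (contact force between block and anything else below 0.05 N and linear speed of block above 0.6 m/s) or (contact force between case and anything else below 0.05 N and linear speed of case above 0.6 m/s)).
It also fails if it takes over 112 s, if anything falls off the work surface, if the arm or the gripper's body presses on something with over 40 N, if the wrist force passes 120 N, or if a joint passes its speed limit or range.

ROBOT

A 6-joint arm with a two-finger parallel gripper is mounted at the origin on the work surface. World frame = base frame: x ahead of the robot, y to its left, z up, the work surface at z = 0. Lengths are in m, angles in rad, forces in N, time in s.
With the tool pointing down it reaches from about 0.425 to 0.925 m from the base axis. Payload 12.5 kg.
Tool frame: the origin (TCP) lies between the finger pads; the fingertips stand nose_length ahead of it and the grasp point (between the pads) lies 3 mm ahead of it (nose_length is the distance from the TCP to the fingertips, in m); z points along the fingers, y is the line along which they close (so a half turn about z gives the same grasp; the last joint's range is limited). The gripper opens to 85 mm and grips with 20 to 120 N. Pads are 22 mm wide; open, the fingers measure 114 mm over their backs; the gripper's body (76 mm by 85 mm) begins 54 mm behind the grasp point. The pads swing forward as they close: fully open they stand 13 mm farther back than shut.
Start: joints at [-1.298, 0.491, 1.559, -0, 1.092, -0.106], TCP at [0.231, -0.581, 0.253] pointing down, gripper open.
Joint ranges: [-3.1, 3.1], [-0.84, 2.19], [0.05, 2.79], [-1.13, 4.28], [0.06, 2.93], [-2.69, 2.69]. Speed limits (rad/s): [2.22, 2.22, 2.79, 3.14, 3.14, 3.14].

INTERFACE

Orientations are given as a unit quaternion [x, y, z, w].
In Python, from cell import * gives the robot as it stands.
- The arm moves only by the tool arm_command, never from a script. Its argument "steps" is a list that holds one entry, the list of rows, each a list of 6 numbers: the shift along the world's x, y, z in mm, then the turn, a rotation vector about the world's x, y, z in rad. In form: [[[x, y, z, ax, ay, az], ...]]. A call has 1 to 10 rows; each row shifts and turns the commanded pose from where the row before left it; what a row does not reach is not made up. A row lasts 1/8 s, in which the tool goes at most 62.5 mm and 10.7 degrees, less where a joint would pass 70% of its speed; a pose out of reach is approached as far as the arm can. A call with a gripper value outside its range is refused whole. "grip" is the opening, from 0 (shut) to 1 (fully open), set as the call begins (left out, the last holds). The fingers move at their own pace and stop on an object; the grip force is fixed at half the most. Time passes only in rows, so rows that do not move let the fingers close. It gives the time, the measured TCP pose, the force, the opening and the grip force at its end, in the units of the state.
- get_state(): the state, without advancing time (a new reading comes with each control period).
- grab_frame(name): name is "side" or "top"; returns a dict with "frame" (480x640x3 uint8, blue, green, red), "range_z" (480x640 float32, m along the optical axis (not along the pixel's ray), 0 where there is no reading), "fovy" (degrees; the focal length in pixels is half the picture's height over the tangent of half this angle, whatever the lens; pixels are square), "cx", "cy" (the principal point, pixels), "R" (3x3) and "t" (3): a world point X has camera coordinates R X + t. Camera axes: x right, y down, z forward; pixel columns grow to the right and rows downward; lengths in m; the calibration is good to about 2 mm. A picture is of the moment at which its call begins.
- close_job(): hands the job in; it is judged then, once.
Trained networks look in the newest picture that a camera, given by its name, has taken for a name from the list of things; names that differ only in an ending like _2 or _b are one class to them, and where a whole thing is asked for, a point or a joint stands for the part that bears it (a point fixed in the world has none). Each returns a list of dicts, best first, with "p" (0 to 1); they miss things now and then, are a little off and sometimes report something else, mostly with a low value. They report only what shows in the picture. A call takes as long as a camera call. They do not tell look-alikes from the thing itself.
- spot_in(camera, name): "centre" ([row, column] in pixels, amid what is visible of it).
The state is a dict: "clock": time; "joint_positions": joint angles; "qvel": joint speeds; "joint_torque": joint torques, N m; "position": TCP position; "orientation": TCP orientation; "wrist_force": force on the tool from outside, world axes, zero at the start; "ft_torque": the same for the moment, N m; "grip_width": finger opening in m; "grip_force": force on a finger pad.
Only numpy, scipy, OpenCV 4.12 (cv2) and the standard library are available. Lean on these libraries where they do the work, as an engineer would, in place of code of your own. Each camera call takes 0.05 s, during which the arm holds its last target. There are 200 camera calls.

## Working session

There is one attempt and no reset: what is moved stays moved. The work goes in short steps, Python scripts to look and compute and a tool call to move; the robot and the scene stay as the last step left them, time stands still between calls to the robot, and variables do not carry over. Pictures are saved under pics/ and viewed, at most 14 in all, crops included, and the job is handed in when it is done.

Besides the shell and the picture viewer there is one more tool, called after ">>>" by a JSON object that holds its "method" and its "body", one argument or row to a line. arm_command: Moves the arm, as the interface text tells. Its arguments: {"type":"object","properties":{"steps":{"type":"array"},"grip":{"type":"number"}},"required":["steps"]}

```bash
ls; mkdir -p pics
cat > h.py <<'E'
from cell import *
import numpy as np, cv2
def grab(n):
    d=grab_frame(n); d['f']=240/np.tan(np.radians(d['fovy'])/2); return d
def world(d,r,c,z=None):
    """pixel -> world, by depth or at given camera z"""
    if z is None: z=d['range_z'][int(round(r)),int(round(c))]
    p=np.array([(c-d['cx'])/d['f']*z,(r-d['cy'])/d['f']*z,z])
    return d['R'].T@(p-d['t'])
def cloud(d):
    z=d['range_z']; r,c=np.indices(z.shape)
    p=np.stack([(c-d['cx'])/d['f']*z,(r-d['cy'])/d['f']*z,z],-1)
    return (p-d['t'])@d['R']
E
python3 - <<'E'
from h import *
print(get_state())
for n in ('side','top'):
    d=grab(n); cv2.imwrite(f'pics/{n}0.png',d['frame']); print(n,d['f'],d['cx'],d['cy'],d['R'].T@-d['t'],d['R'].round(3).tolist(),(d['range_z']>0).mean())
    for k in ('beaker_c','bottle_c','block_c','case_c','stirrer','racks','dish_c'):
        for o in spot_in(n,k)[:5]:
            r,c=o['centre']; print(k,round(o['p'],2),round(r),round(c),world(d,r,c).round(3))
E
```

```text
pics
{'clock': 0.0, 'joint_positions': array([-1.29760652e+00,  4.91588327e-01,  1.55947442e+00, -2.47025517e-05,
        1.09172517e+00, -1.05595850e-01]), 'qvel': array([ 0.00070825, -0.00205601,  0.00010829,  0.00164817, -0.00094371,
        0.0015907 ]), 'joint_torque': array([ 2.00069808e-03, -6.18442369e+01, -2.61591464e+01, -3.22008395e-05,
        4.09979009e-03, -1.00762722e-05]), 'position': array([ 0.23108008, -0.58047856,  0.25270126]), 'orientation': array([ 9.82117475e-01,  1.88268181e-01, -6.09398907e-05, -5.94615029e-04]), 'wrist_force': array([-0.72911375, -0.00085761, -0.36961864]), 'ft_torque': array([-0.02657959, -0.03790986,  0.00269585]), 'grip_force': 0.0, 'grip_width': 0.08524781149133322}
side 511.08681007600194 316.77262856843294 239.44740774888234 [0.19662261 0.60785541 0.65600069] [[-0.857, -0.516, 0.007], [-0.337, 0.548, -0.765], [0.391, -0.658, -0.644]] 0.99609375
beaker_c 0.95 266 238 [0.639 0.126 0.057]
beaker_c 0.69 296 280 [0.533 0.153 0.065]
bottle_c 0.93 230 379 [ 0.475 -0.087  0.06 ]
bottle_c 0.57 261 367 [ 0.455 -0.     0.057]
block_c 0.62 314 346 [0.439 0.107 0.034]
case_c 0.62 266 316 [0.548 0.018 0.015]
case_c 0.6 218 294 [ 0.659 -0.08   0.016]
stirrer 0.82 406 207 [0.515 0.356 0.045]
racks 0.91 190 401 [ 0.522 -0.307  0.003]
dish_c 0.9 265 318 [0.546 0.014 0.015]
top 437.2422052744819 323.1838077975778 238.6760436921311 [0.49759524 0.01172126 0.85694366] [[-0.001, -1.0, 0.025], [-0.997, -0.0, -0.073], [0.073, -0.025, -0.997]] 0.9960319010416666
beaker_c 0.95 242 250 [0.554 0.133 0.003]
beaker_c 0.86 191 265 [0.654 0.104 0.004]
bottle_c 0.83 292 330 [ 0.461 -0.019  0.091]
bottle_c 0.56 282 376 [ 0.478 -0.101  0.09 ]
block_c 0.69 299 276 [0.446 0.08  0.029]
case_c 0.98 183 368 [ 0.668 -0.096  0.017]
case_c 0.25 190 266 [0.657 0.103 0.002]
stirrer 0.9 255 148 [0.527 0.311 0.049]
racks 0.74 259 477 [ 0.52  -0.311  0.008]
dish_c 0.97 240 312 [0.556 0.012 0.012]
```

View pics/top0.png

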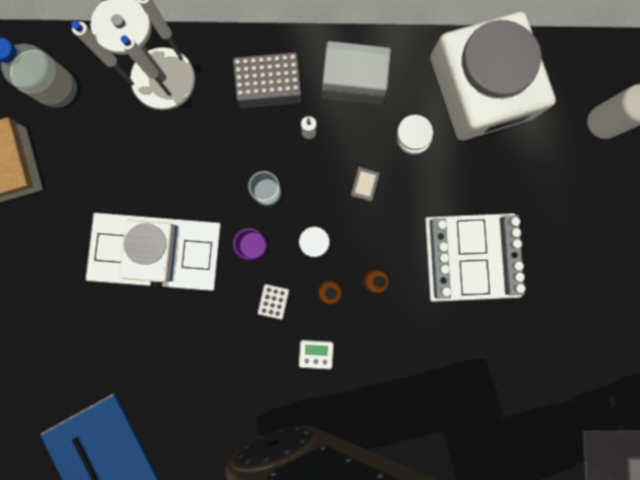

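View pics/side0.png

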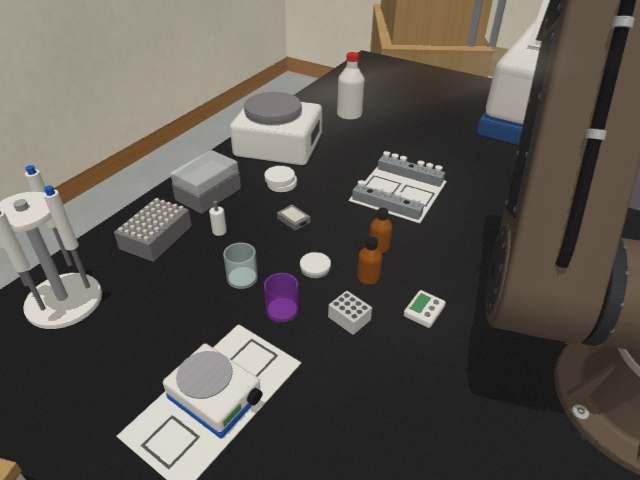

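Top view: the clear beaker is at (188,265) and the right-hand bottle at (282,376). The block is at (301,273), case at (184,365) and dish at (241,314). On the stirrer mat the left square is at (248,110) and the plate at (244,145); the rear rack mark is at (237,472). The purple beaker and the left bottle (292,330) are the look-alikes. The side view agrees.

```bash
cat >> h.py <<'E'
def region(d,xy,rad,zl,zh):
    W=cloud(d); m=(np.hypot(W[...,0]-xy[0],W[...,1]-xy[1])<rad)&(W[...,2]>zl)&(W[...,2]<zh)&(d['range_z']>0)
    return W[m]
def rect(P):
    (cx,cy),(w,h),a=cv2.minAreaRect((P[:,:2]*1000).astype(np.float32))
    if w<h: w,h,a=h,w,a+90
    a=(a+90)%180-90   # long-side yaw deg from world x
    return f"c=({cx:.1f},{cy:.1f}) {w:.1f}x{h:.1f} yaw={a:.1f} z={np.median(P[:,2])*1000:.1f} n={len(P)}"
E
python3 - <<'E'
from h import *
T=grab('top');S=grab('side')
for n,d in(('top',T),('side',S)):
    print(n)
    q=[('block',(.446,.08),.05,.024,.045),('case',(.668,-.093),.045,.010,.03),('beaker rim',(.65,.105),.045,.054,.075),
       ('beaker all',(.65,.105),.045,.008,.075),
       ('bottle cap',(.478,-.101),.04,.075,.1),('bottle all',(.478,-.101),.04,.008,.1),('bottle2 cap',(.461,-.012),.035,.075,.1),
       ('dish',(.556,.012),.045,.008,.03),('plate',(.53,.32),.07,.047,.06),('housing',(.53,.32),.07,.025,.06),('rackL',(.52,-.24),.1,.03,.041),('purple',(.55,.135),.045,.04,.075),('meter',(.35,0.01),.05,.008,.03)]
    for k,xy,r,a,b in q:
        P=region(d,xy,r,a,b)
        if len(P)>5: print(k,rect(P),'mean',(P.mean(0)*1000).round(1),'zmax',(np.percentile(P[:,2],98)*1000).round(1))
    # mats: white pixels near z 2mm
    W=cloud(d); g=d['frame'].min(-1)
    for k,xy,r in(('stirmat',(.52,.32),.15),('rackmat',(.52,-.31),.13)):
        m=(np.hypot(W[...,0]-xy[0],W[...,1]-xy[1])<r)&(abs(W[...,2]-.002)<.008)&(g>110)
        print(k,rect(W[m]))
cv2.imwrite('pics/z1.png',cv2.resize(T['frame'][200:310,75:235],None,fx=5,fy=5,interpolation=cv2.INTER_CUBIC)[:600])
cv2.imwrite('pics/z2.png',cv2.resize(T['frame'][205:310,415:535],None,fx=5,fy=5,interpolation=cv2.INTER_CUBIC))
E
```

```text
top
block c=(440.9,84.7) 56.2x46.2 yaw=-12.7 z=31.2 n=747 mean [441.1  84.4  31.2] zmax 33.9
case c=(667.0,-91.4) 60.1x41.8 yaw=-15.7 z=15.8 n=643 mean [666.7 -91.2  15.7] zmax 18.9
beaker rim c=(653.2,100.5) 54.6x54.4 yaw=-45.4 z=60.9 n=183 mean [654.  100.9  60.4] zmax 63.7
beaker all c=(653.0,100.6) 54.9x54.5 yaw=-45.4 z=47.0 n=474 mean [654.4 101.5  42.8] zmax 63.0
bottle cap c=(478.5,-106.6) 19.5x19.3 yaw=89.4 z=89.1 n=116 mean [ 478.8 -106.4   88.7] zmax 92.3
bottle all c=(478.8,-106.3) 39.9x39.7 yaw=40.7 z=62.1 n=448 mean [ 479.4 -103.    64.6] zmax 91.3
bottle2 cap c=(459.4,-20.3) 19.1x18.8 yaw=-89.4 z=89.4 n=108 mean [458.8 -20.7  89.1] zmax 91.4
dish c=(554.9,8.2) 54.4x54.3 yaw=0.0 z=13.5 n=671 mean [554.6   8.1  13.5] zmax 16.4
plate c=(536.0,318.0) 101.7x80.9 yaw=-4.6 z=48.9 n=1399 mean [546.2 318.6  49.1] zmax 51.8
housing c=(531.4,319.7) 119.8x86.9 yaw=-4.8 z=46.6 n=2984 mean [533.6 315.2  45.8] zmax 51.3
rackL c=(522.4,-235.7) 148.7x24.8 yaw=3.8 z=31.0 n=90 mean [ 528.2 -232.    33.3] zmax 40.6
purple c=(548.1,126.7) 54.8x54.4 yaw=0.6 z=59.5 n=245 mean [548.5 128.5  56
[... 841 characters left out ...]
=147 mean [458.6 -15.1  86.8] zmax 92.1
dish c=(555.5,11.0) 58.6x54.0 yaw=-57.7 z=14.9 n=565 mean [554.3  13.1  14.6] zmax 17.4
plate c=(536.7,322.8) 106.0x81.8 yaw=-4.2 z=50.3 n=2712 mean [541.  323.9  50. ] zmax 52.8
housing c=(531.8,323.1) 120.0x86.1 yaw=-4.7 z=47.5 n=4868 mean [527.9 328.4  46.4] zmax 52.5
rackL c=(522.6,-230.2) 150.8x25.7 yaw=2.1 z=32.0 n=186 mean [ 519.1 -229.6   33.4] zmax 40.3
purple c=(549.1,130.2) 57.4x54.6 yaw=-39.2 z=53.8 n=733 mean [548.3 131.1  53.3] zmax 64.0
meter c=(340.6,7.4) 64.0x50.3 yaw=87.9 z=16.5 n=889 mean [339.7  11.4  16. ] zmax 19.1
stirmat c=(537.9,320.4) 247.1x133.6 yaw=85.4 z=2.7 n=8185
rackmat c=(532.7,-304.3) 185.3x178.1 yaw=-87.8 z=2.9 n=1623
```

```bash
cat >> h.py <<'E'
def ray(d,r,c,z):
    o=d['R'].T@-d['t']; v=world(d,r,c,1.)-o
    return o+v*(z-o[2])/v[2]
E
python3 - <<'E'
from h import *
for n in('top','side'):
    d=grab(n); g=cv2.cvtColor(d['frame'],cv2.COLOR_BGR2GRAY); U=cv2.resize(g,None,fx=4,fy=4,interpolation=cv2.INTER_CUBIC)
    seen=[]
    for th in(90,110,130,150,170):
      cs,_=cv2.findContours((U>th).astype(np.uint8),cv2.RETR_CCOMP,cv2.CHAIN_APPROX_NONE)
      for c in cs:
        if cv2.contourArea(c)<6000: continue
        p=c[:,0]/4-.375
        w=np.array([ray(d,r,cc,.002)[:2] for cc,r in p])
        if not(.38<w[:,0].mean()<.66 and .18<abs(w[:,1].mean())<.46): continue
        (x,y),(a,b),t=cv2.minAreaRect((w*1000).astype(np.float32))
        if a<b:a,b,t=b,a,t+90
        if 40<b<75 and a<85: print(n,th,f"({x:.1f},{y:.1f}) {a:.1f}x{b:.1f} yaw {(t+90)%180-90:.1f}")
    for P,k in((region(d,(.545,.32),.06,.0482,.06),'plate'),):
        (x,y),r=cv2.minEnclosingCircle((P[:,:2]*1000).astype(np.float32)); print(k,x,y,r,np.median(P[:,:2],0))
E
```

```text
top 170 (484.9,-306.8) 63.4x51.3 yaw 2.4
top 170 (529.3,236.5) 49.4x49.3 yaw 85.5
top 170 (564.9,-303.4) 63.3x51.3 yaw 2.4
top 170 (485.0,-306.9) 70.7x58.9 yaw 1.8
top 170 (564.8,-303.4) 70.4x59.1 yaw 1.8
top 170 (529.5,236.5) 56.4x56.1 yaw -4.4
top 170 (541.0,337.2) 81.0x57.8 yaw 83.7
plate 539.0093994140625 325.7781677246094 52.69603729248047 [0.54865889 0.31787367]
side 110 (544.8,404.7) 50.1x49.7 yaw -4.6
side 110 (544.8,404.7) 56.1x56.1 yaw 85.0
side 130 (544.9,404.7) 49.4x49.0 yaw -4.6
side 130 (544.7,404.6) 56.9x56.8 yaw -4.7
side 150 (545.0,404.8) 48.7x48.5 yaw -4.6
side 150 (544.7,404.6) 57.5x57.4 yaw -4.9
side 170 (545.0,404.8) 48.1x48.1 yaw -4.6
side 170 (544.7,404.6) 58.0x57.9 yaw -4.9
plate 541.924072265625 322.1343688964844 57.009586334228516 [0.54715356 0.32262626]
```

View pics/z2.png

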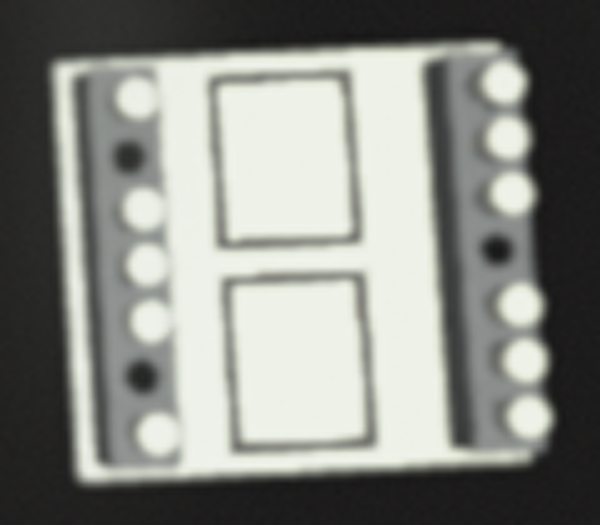

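Crop: the rack lane with the rear mark at the top and the front mark below, turned about 2.4°. The marks and objects agree between the two views to about 3 mm, so I use the averages.

>>> {"method": "arm_command", "body": {
  "steps": [
    [[30,60,0,0,0,0.18],[30,60,0,0,0,0.18],[30,60,0,0,0,0.18],[25,60,0,0,0,0.18],[25,60,0,0,0,0.18],[20,60,0,0,0,0.07],[20,60,0,0,0,0],[20,60,0,0,0,0],[10,60,0,0,0,0],[0,60,0,0,0,0]]
  ],
  "grip": 1
}}

```text
clock: 2.3
position: [0.4327, 0.0022, 0.2535]
orientation: [0.781, 0.624, 0.0, 0.0]
wrist_force: [0.8, -1.3, -0.7]
grip_width: 0.085
grip_force: 0.0
```

>>> {"method": "arm_command", "body": {
  "steps": [
    [[4,42,0,0,0,0],[4.5,41.5,0,0,0,0],[0,0,-60,0,0,0],[0,0,-60,0,0,0],[0,0,-50,0,0,0],[0,0,-30,0,0,0],[0,0,-24,0,0,0],[0,0,0,0,0,0]]
  ]
}}

```text
clock: 3.3
position: [0.4404, 0.0837, 0.0283]
orientation: [0.781, 0.624, -0.001, -0.001]
wrist_force: [-0.8, -0.5, 1.0]
grip_width: 0.0853
grip_force: 0.0
```

>>> {"method": "arm_command", "body": {
  "steps": [
    [[1,2,0,0,0,0],[0,0,0,0,0,0],[0,0,0,0,0,0],[0,0,0,0,0,0],[0,0,0,0,0,0],[0,0,0,0,0,0],[0,0,0,0,0,0]]
  ],
  "grip": 0
}}

```text
clock: 4.18
position: [0.4424, 0.086, 0.0307]
orientation: [0.781, 0.624, 0.001, 0.001]
wrist_force: [-0.1, 2.1, 6.8]
grip_width: 0.0547
grip_force: 63.4
```

>>> {"method": "arm_command", "body": {
  "steps": [
    [[0,0,15,0,0,0],[0,0,45,0,0,0],[0,0,60,0,0,0],[13,-48,0,0,0,0.04],[15,-48,0,0,0,0.04],[15,-48,0,0,0,0.04],[16,-48,0,0,0,0.04],[16,-49,0,0,0,0.04],[16,-49,0,0,0,0.034],[16,-49,0,0,0,0.03]]
  ]
}}

```text
clock: 5.42
position: [0.549, -0.2548, 0.1504]
orientation: [0.692, 0.722, 0.0, 0.0]
wrist_force: [0.3, 0.2, -3.0]
grip_width: 0.0546
grip_force: 65.2
```

>>> {"method": "arm_command", "body": {
  "steps": [
    [[16,-49,0,0,0,0],[0,0,-30,0,0,0],[0,0,0,0,0,0],[0,0,0,0,0,0]]
  ]
}}

```text
clock: 5.92
position: [0.565, -0.3018, 0.1205]
orientation: [0.692, 0.722, 0.0, 0.0]
wrist_force: [-0.7, -0.1, -2.4]
grip_width: 0.0547
grip_force: 65.0
```

Run:
```python
from h import *
s=get_state(); print(s['position'],s['orientation'],s['wrist_force'],s['grip_width'])
d=grab('side'); cv2.imwrite('pics/s1.png',cv2.resize(d['frame'][60:240,300:500],None,fx=3,fy=3))
```

```text
[ 0.56501907 -0.30181368  0.12054803] [6.91896576e-01 7.21996523e-01 1.03333015e-04 3.72056417e-04] [-0.73359031 -0.13968959 -2.35599959] 0.05468021600308351
```

View pics/s1.png

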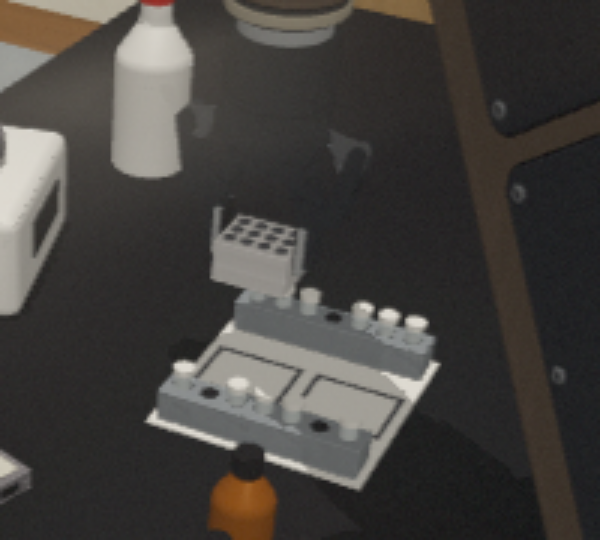

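The block hangs level (crop 255,250) above the rear mark, so I lower it.

>>> {"method": "arm_command", "body": {
  "steps": [
    [[0,0,-40,0,0,0],[0,0,-30,0,0,0],[0,0,-13,0,0,0],[0,0,-2,0,0,0],[0,0,-1,0,0,0],[0,0,0,0,0,0]]
  ]
}}

```text
clock: 6.72
position: [0.5653, -0.3024, 0.0344]
orientation: [0.692, 0.722, 0.0, 0.001]
wrist_force: [-0.6, 1.3, -2.8]
grip_width: 0.0548
grip_force: 65.1
```

>>> {"method": "arm_command", "body": {
  "steps": [
    [[0,0,-1,0,0,0],[0,0,-1,0,0,0],[0,0,0,0,0,0]]
  ]
}}

```text
clock: 7.1
position: [0.5651, -0.3024, 0.0327]
orientation: [0.692, 0.722, 0.0, 0.001]
wrist_force: [-5.4, 2.0, 9.4]
grip_width: 0.0549
grip_force: 66.6
```

>>> {"method": "arm_command", "body": {
  "steps": [
    [[0,0,0,0,0,0],[0,0,0,0,0,0],[0,0,0,0,0,0],[0,0,0,0,0,0],[0,0,15,0,0,0],[0,0,50,0,0,0],[0,0,50,0,0,0],[25,53,0,0,0,-0.08],[25,53,0,0,0,-0.08],[26,53,0,0,0,-0.08]]
  ],
  "grip": 1
}}

```text
clock: 8.35
position: [0.6415, -0.1418, 0.1478]
orientation: [0.775, 0.633, 0.0, 0.001]
wrist_force: [1.0, -0.1, 1.0]
grip_width: 0.0855
grip_force: 0.0
```

>>> {"method": "arm_command", "body": {
  "steps": [
    [[26,53,0,0,0,-0.08],[0,0,-50,0,0,0],[0,0,-40,0,0,0],[0,0,0,0,0,0],[0,0,0,0,0,0]]
  ]
}}

```text
clock: 8.98
position: [0.6677, -0.0906, 0.0583]
orientation: [0.798, 0.602, 0.001, 0.001]
wrist_force: [-0.0, -0.1, 0.4]
grip_width: 0.0859
grip_force: 0.0
```

Run:
```python
from h import *
for n in('top','side'):
    d=grab(n)
    for k,xy,r,a,b in[('block',(.565,-.302),.045,.024,.04),('case',(.668,-.09),.045,.010,.03)]:
        P=region(d,xy,r,a,b)
        if len(P)>9: print(n,k,rect(P))
```

```text
top block c=(564.6,-304.2) 56.9x46.7 yaw=5.2 z=33.8 n=578
side block c=(565.3,-301.1) 55.9x51.2 yaw=1.6 z=34.3 n=390
side case c=(667.2,-89.1) 63.1x46.0 yaw=-18.0 z=16.8 n=427
```

>>> {"method": "arm_command", "body": {
  "steps": [
    [[0,0,-25,0,0,0],[0,0,-10,0,0,0],[0,0,-3,0,0,0],[0,0,0,0,0,0]]
  ]
}}

```text
clock: 9.57
position: [0.6672, -0.0903, 0.019]
orientation: [0.798, 0.602, 0.0, 0.0]
wrist_force: [-0.4, -0.3, -0.8]
grip_width: 0.0857
grip_force: 0.0
```

>>> {"method": "arm_command", "body": {
  "steps": [
    [[0,0,0,0,0,0],[0,0,0,0,0,0],[0,0,0,0,0,0],[0,0,0,0,0,0],[0,0,0,0,0,0]]
  ],
  "grip": 0
}}

```text
clock: 10.2
position: [0.6673, -0.0903, 0.0192]
orientation: [0.798, 0.602, 0.0, 0.001]
wrist_force: [-0.3, 0.2, 5.7]
grip_width: 0.0566
grip_force: 64.7
```

>>> {"method": "arm_command", "body": {
  "steps": [
    [[0,0,10,0,0,0],[0,0,40,0,0,0],[0,0,50,0,0,0],[-25,-53,0,0,0,0.08],[-25,-53,0,0,0,0.08],[-26,-53,0,0,0,0.08],[-26,-53,0,0,0,0.08],[0,0,-30,0,0,0],[0,0,0,0,0,0],[0,0,0,0,0,0]]
  ]
}}

```text
clock: 11.45
position: [0.5654, -0.3018, 0.0892]
orientation: [0.692, 0.722, 0.0, 0.0]
wrist_force: [0.8, 0.5, -0.6]
grip_width: 0.0563
grip_force: 64.1
```

Run:
```python
from h import *
s=get_state(); print(s['position'],s['orientation'],s['grip_width'])
d=grab('side'); cv2.imwrite('pics/s2.png',cv2.resize(d['frame'][60:240,300:500],None,fx=3,fy=3))
print(rect(region(d,(.565,-.302),.045,.082,.098)))
```

```text
[ 0.56539655 -0.3018206   0.08924509] [6.91832634e-01 7.22057821e-01 9.16865223e-05 3.19246360e-04] 0.056327541833181415
c=(565.7,-299.0) 83.7x47.1 yaw=-2.3 z=87.2 n=396
```

View pics/s2.png

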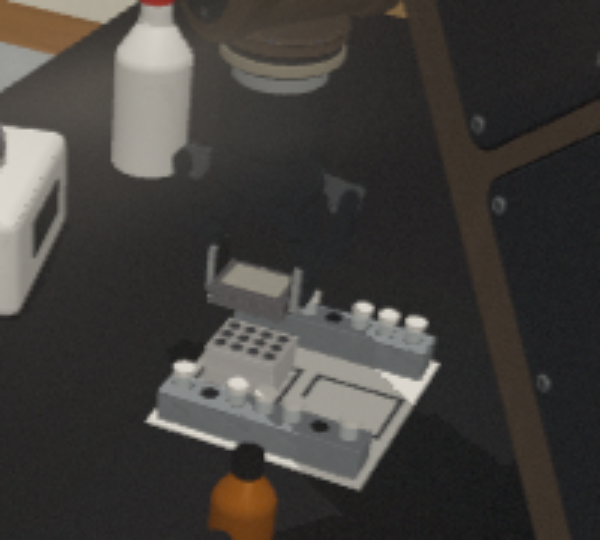

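The case is held level over the block, which sits on the rear mark.

>>> {"method": "arm_command", "body": {
  "steps": [
    [[0,0,-20,0,0,0],[0,0,-11,0,0,0],[0,0,-2,0,0,0],[0,0,-1,0,0,0],[0,0,0,0,0,0]]
  ]
}}

```text
clock: 12.12
position: [0.565, -0.3023, 0.0546]
orientation: [0.692, 0.722, 0.0, 0.0]
wrist_force: [-0.5, -0.2, -0.5]
grip_width: 0.0565
grip_force: 64.1
```

>>> {"method": "arm_command", "body": {
  "steps": [
    [[0,0,-1,0,0,0],[0,0,-1,0,0,0],[0,0,0,0,0,0]]
  ]
}}

```text
clock: 12.5
position: [0.565, -0.3023, 0.0533]
orientation: [0.692, 0.722, 0.0, 0.0]
wrist_force: [-2.5, 2.0, 6.4]
grip_width: 0.0564
grip_force: 64.9
```

>>> {"method": "arm_command", "body": {
  "steps": [
    [[0,0,0,0,0,0],[0,0,0,0,0,0],[0,0,0,0,0,0],[0,0,0,0,0,0],[0,0,15,0,0,0],[0,0,50,0,0,0],[0,0,50,0,0,0],[-22,50,0,0,0,0],[-22,50,0,0,0,0],[-22,50,0,0,0,0]]
  ],
  "grip": 1
}}

```text
clock: 13.75
position: [0.4981, -0.1509, 0.1685]
orientation: [0.692, 0.722, 0.0, 0.001]
wrist_force: [0.8, 0.6, 0.1]
grip_width: 0.0856
grip_force: 0.0
```

>>> {"method": "arm_command", "body": {
  "steps": [
    [[-20,47,0,0,0,0],[0,0,0,0,0,0],[0,0,-40,0,0,0],[0,0,0,0,0,0],[0,0,0,0,0,0]]
  ]
}}

```text
clock: 14.38
position: [0.4794, -0.1058, 0.1283]
orientation: [0.692, 0.722, 0.0, 0.0]
wrist_force: [0.8, -0.0, 0.5]
grip_width: 0.0853
grip_force: 0.0
```

Run:
```python
from h import *
d=grab('side')
print('case',rect(region(d,(.565,-.302),.045,.044,.06)))
print('block',rect(region(d,(.565,-.302),.045,.01,.03)))
print('cap',rect(region(d,(.479,-.105),.035,.075,.1)))
cv2.imwrite('pics/s3.png',cv2.resize(d['frame'][120:300,300:500],None,fx=3,fy=3))
```

```text
case c=(564.2,-286.6) 59.2x23.2 yaw=-3.9 z=49.5 n=125
block c=(556.1,-287.3) 69.2x37.9 yaw=37.2 z=20.7 n=189
cap c=(479.2,-103.5) 19.5x18.7 yaw=26.1 z=88.6 n=121
```

View pics/s3.png

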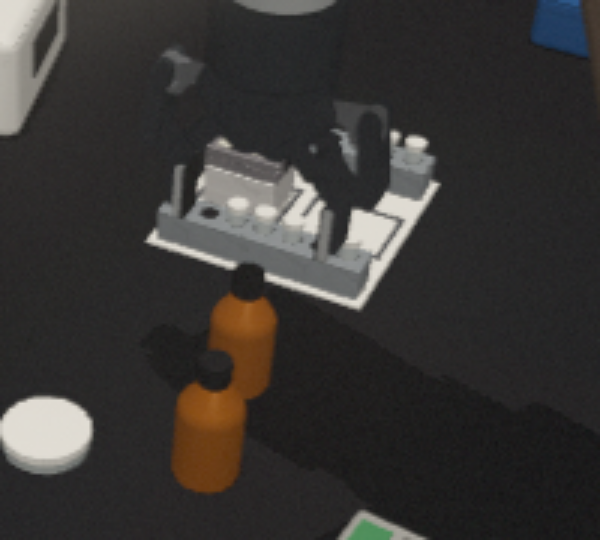

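The case rests on the block, and the fingers straddle the right-hand bottle, with its cap at crop (248,280).

>>> {"method": "arm_command", "body": {
  "steps": [
    [[0,0,-30,0,0,0],[0,0,-30,0,0,0],[0,0,-16,0,0,0],[0,0,-5,0,0,0],[0,0,0,0,0,0]]
  ]
}}

```text
clock: 15.05
position: [0.4793, -0.1055, 0.047]
orientation: [0.692, 0.722, 0.0, 0.0]
wrist_force: [0.1, 0.3, 0.6]
grip_width: 0.0856
grip_force: 0.0
```

>>> {"method": "arm_command", "body": {
  "steps": [
    [[0,0,0,0,0,0],[0,0,0,0,0,0],[0,0,0,0,0,0],[0,0,0,0,0,0],[0,0,0,0,0,0],[0,0,0,0,0,0]]
  ],
  "grip": 0
}}

```text
clock: 15.8
position: [0.4791, -0.1053, 0.0471]
orientation: [0.692, 0.722, 0.0, 0.001]
wrist_force: [-1.3, -0.5, 9.2]
grip_width: 0.0404
grip_force: 59.8
```

>>> {"method": "arm_command", "body": {
  "steps": [
    [[0,0,15,0,0,0],[0,0,40,0,0,0],[0,0,50,0,0,0],[0,0,38,0,0,0],[6,45,0,0,0,0],[6,50,0,0,0,-0.02],[6,50,0,0,0,-0.02],[6,50,0,0,0,-0.02],[7,50,0,0,0,-0.02],[7,50,0,0,0,-0.02]]
  ]
}}

```text
clock: 17.05
position: [0.5167, 0.1915, 0.1903]
orientation: [0.727, 0.686, 0.0, 0.0]
wrist_force: [0.3, -0.1, -0.7]
grip_width: 0.0398
grip_force: 61.1
```

>>> {"method": "arm_command", "body": {
  "steps": [
    [[7,50,0,0,0,-0.02],[7,50,0,0,0,0],[7,55,0,0,0,0],[5,45,0,0,0,0],[1,14,0,0,0,0],[0,0,-40,0,0,0],[0,0,0,0,0,0],[0,0,0,0,0,0]]
  ]
}}

```text
clock: 18.05
position: [0.5443, 0.4033, 0.1507]
orientation: [0.734, 0.679, 0.0, 0.0]
wrist_force: [0.3, 0.4, -0.5]
grip_width: 0.0402
grip_force: 61.0
```

Run:
```python
from h import *
d=grab('side'); cv2.imwrite('pics/s4.png',cv2.resize(d['frame'][240:480,80:380],None,fx=2.5,fy=2.5))
```

```text
(no output)
```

View pics/s4.png

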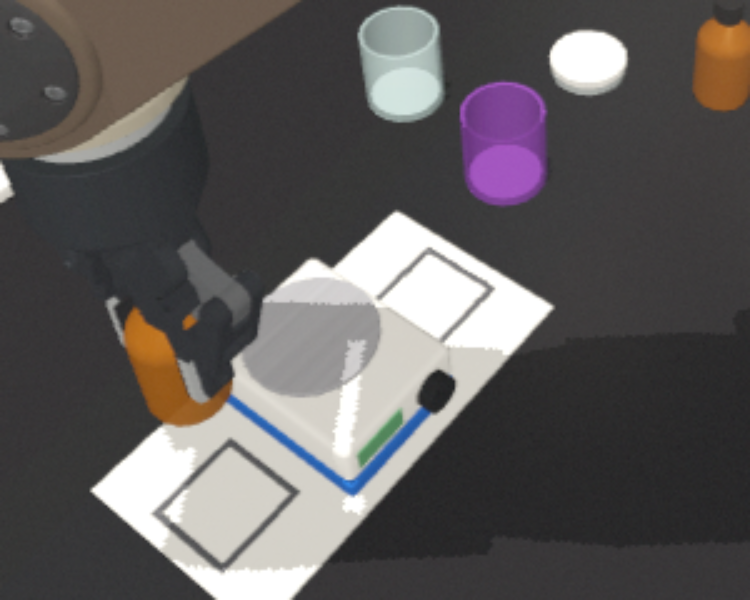

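The bottle is held upright over the left square (its outline is at crop 228,500). I lower it.

>>> {"method": "arm_command", "body": {
  "steps": [
    [[0,1,-40,0,0,0],[0,0,-35,0,0,0],[0,0,-18,0,0,0],[0,0,-5,0,0,0],[0,0,-1,0,0,0],[0,0,0,0,0,0]]
  ]
}}

```text
clock: 18.85
position: [0.5443, 0.405, 0.0516]
orientation: [0.734, 0.679, 0.001, 0.0]
wrist_force: [0.5, -0.8, -1.4]
grip_width: 0.04
grip_force: 61.1
```

>>> {"method": "arm_command", "body": {
  "steps": [
    [[0,0,-1,0,0,0],[0,0,-1,0,0,0],[0,0,0,0,0,0]]
  ]
}}

```text
clock: 19.23
position: [0.5441, 0.4049, 0.0492]
orientation: [0.734, 0.679, 0.0, 0.0]
wrist_force: [-1.1, -0.4, 5.0]
grip_width: 0.0402
grip_force: 61.8
```

>>> {"method": "arm_command", "body": {
  "steps": [
    [[0,0,0,0,0,0],[0,0,0,0,0,0],[0,0,0,0,0,0],[0,0,0,0,0,0],[0,0,20,0,0,0],[0,0,50,0,0,0],[0,0,50,0,0,0],[16,-45,0,0,0,0],[18,-50,0,0,0,0],[18,-50,0,0,0,0]]
  ],
  "grip": 1
}}

```text
clock: 20.48
position: [0.5963, 0.2585, 0.1701]
orientation: [0.734, 0.679, 0.001, 0.0]
wrist_force: [1.4, 1.1, -0.1]
grip_width: 0.0855
grip_force: 0.0
```

>>> {"method": "arm_command", "body": {
  "steps": [
    [[18,-50,0,0,0,0],[18,-50,0,0,0,0],[18,-47,0,0,0,0],[4,-11,0,0,0,0],[0,0,-40,0,0,0],[0,0,0,0,0,0],[0,0,0,0,0,0]]
  ]
}}

```text
clock: 21.35
position: [0.6542, 0.1025, 0.1298]
orientation: [0.734, 0.679, 0.0, 0.0]
wrist_force: [-0.3, 0.4, -0.6]
grip_width: 0.0853
grip_force: 0.0
```

Run:
```python
from h import *
for n in('top','side'):
    d=grab(n)
    for k,xy,a,b in(('bottle',(.544,.404),.075,.11),('beaker',(.654,.102),.054,.075)):
        P=region(d,xy,.045,a,b)
        if len(P)>9: print(n,k,rect(P))
```

```text
top bottle c=(543.9,402.5) 20.8x20.0 yaw=-89.1 z=90.1 n=156
side bottle c=(544.3,404.4) 21.2x19.3 yaw=-67.3 z=91.9 n=305
side beaker c=(655.1,104.1) 55.7x54.7 yaw=-53.5 z=60.2 n=327
```

Bottle in place. Now the beaker.

>>> {"method": "arm_command", "body": {
  "steps": [
    [[0,0,-40,0,0,0],[0,0,-30,0,0,0],[0,0,-15,0,0,0],[0,0,0,0,0,0]]
  ]
}}

```text
clock: 21.95
position: [0.6539, 0.1019, 0.0433]
orientation: [0.734, 0.679, -0.0, -0.0]
wrist_force: [0.5, 0.7, 0.8]
grip_width: 0.0853
grip_force: 0.0
```

>>> {"method": "arm_command", "body": {
  "steps": [
    [[0,0,0,0,0,0],[0,0,0,0,0,0],[0,0,0,0,0,0],[0,0,0,0,0,0],[0,0,0,0,0,0]]
  ],
  "grip": 0
}}

```text
clock: 22.58
position: [0.6546, 0.1018, 0.0449]
orientation: [0.734, 0.679, 0.001, 0.001]
wrist_force: [-0.1, 0.1, 6.5]
grip_width: 0.0535
grip_force: 63.7
```

>>> {"method": "arm_command", "body": {
  "steps": [
    [[0,0,15,0,0,0],[0,0,50,0,0,0],[0,0,55,0,0,0],[-21,43,0,0,0,0],[-22,45,0,0,0,0],[-22,45,0,0,0,0],[-22,45,0,0,0,0],[-18.5,39.5,0,0,0,0],[0,0,-35,0,0,0],[0,0,0,0,0,0]]
  ]
}}

```text
clock: 23.82
position: [0.5472, 0.3193, 0.1274]
orientation: [0.734, 0.679, -0.002, -0.0]
wrist_force: [-0.9, 0.6, -0.3]
grip_width: 0.0538
grip_force: 63.5
```

Run:
```python
from h import *
d=grab('side'); cv2.imwrite('pics/s5.png',cv2.resize(d['frame'][240:480,80:380],None,fx=2.5,fy=2.5)); print(get_state()['position'])
```

```text
[0.5481903  0.31911809 0.12871286]
```

View pics/s5.png

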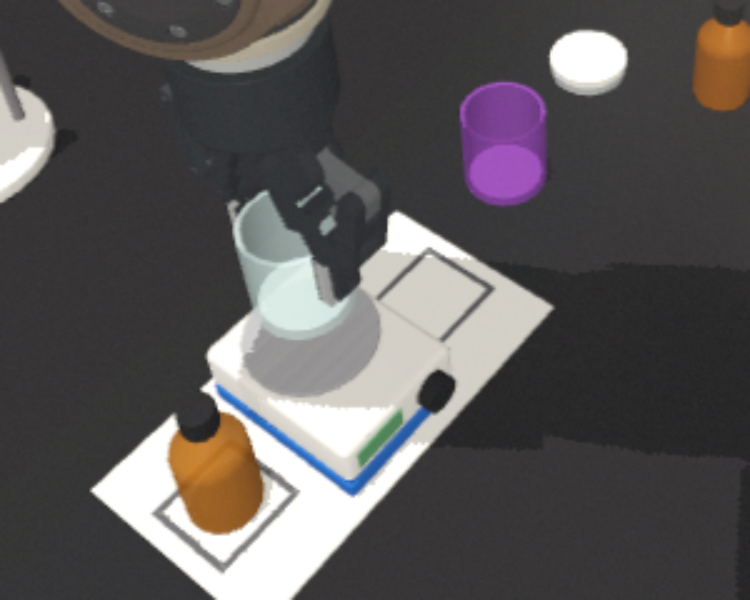

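The bottle stands in its square at crop (220,490), and the beaker hangs upright over the plate.

>>> {"method": "arm_command", "body": {
  "steps": [
    [[0,0,-20,0,0,0],[0,0,-10,0,0,0],[0,0,-2,0,0,0],[0,0,0,0,0,0]]
  ]
}}

```text
clock: 24.38
position: [0.5487, 0.3192, 0.097]
orientation: [0.734, 0.679, 0.0, 0.0]
wrist_force: [0.2, -0.3, -0.7]
grip_width: 0.0538
grip_force: 63.5
```

>>> {"method": "arm_command", "body": {
  "steps": [
    [[0,0,-1,0,0,0],[0,0,-1,0,0,0],[0,0,0,0,0,0]]
  ]
}}

```text
clock: 24.75
position: [0.5485, 0.3194, 0.0949]
orientation: [0.734, 0.679, 0.0, 0.0]
wrist_force: [-0.6, -0.5, 5.0]
grip_width: 0.0541
grip_force: 63.8
```

Contact made; release, rise and move clear (to the rear and right) for a last look.

>>> {"method": "arm_command", "body": {
  "steps": [
    [[0,0,0,0,0,0],[0,0,0,0,0,0],[0,0,0,0,0,0],[0,0,0,0,0,0],[0,0,15,0,0,0],[0,0,50,0,0,0],[0,0,50,0,0,0],[0,-55,30,0,0,0],[0,-55,0,0,0,0],[0,-55,0,0,0,0]]
  ],
  "grip": 1
}}

```text
clock: 26.0
position: [0.5482, 0.1529, 0.2409]
orientation: [0.734, 0.679, 0.001, 0.001]
wrist_force: [1.7, -0.4, 0.5]
grip_width: 0.0856
grip_force: 0.0
```

>>> {"method": "arm_command", "body": {
  "steps": [
    [[0,-55,0,0,0,0],[0,-50,0,0,0,0],[0,-40,0,0,0,0],[0,0,0,0,0,0],[0,0,0,0,0,0]]
  ]
}}

```text
clock: 26.62
position: [0.5484, 0.0097, 0.2399]
orientation: [0.734, 0.679, 0.0, 0.0]
wrist_force: [0.9, 0.3, 0.0]
grip_width: 0.0852
grip_force: 0.0
```

Run:
```python
from h import *
for n in('top','side'):
    d=grab(n); cv2.imwrite(f'pics/{n}9.png',d['frame'])
    for k,xy,a,b in(('bottle',(.544,.404),.075,.11),('beaker',(.5487,.3195),.1,.125),('case',(.565,-.302),.042,.06),('block',(.565,-.302),.015,.033),('dish',(.555,.0095),.008,.03)):
        P=region(d,xy,.045,a,b)
        if len(P)>9: print(n,k,rect(P))
```

```text
top bottle c=(543.7,402.2) 19.9x19.7 yaw=-85.1 z=89.9 n=156
top beaker c=(548.3,318.0) 54.8x54.5 yaw=-89.9 z=109.5 n=326
top case c=(563.5,-302.6) 59.8x43.0 yaw=2.3 z=49.8 n=736
top block c=(563.6,-281.5) 54.1x3.9 yaw=1.7 z=25.0 n=101
side bottle c=(544.1,405.2) 20.8x20.5 yaw=-39.4 z=91.8 n=308
side beaker c=(549.2,320.8) 55.7x55.5 yaw=8.4 z=109.0 n=699
side case c=(565.3,-300.1) 61.1x47.0 yaw=1.8 z=50.7 n=366
side block c=(564.1,-299.4) 55.9x49.7 yaw=-0.4 z=24.6 n=195
side dish c=(556.4,10.0) 59.1x53.9 yaw=-59.6 z=14.8 n=563
```

View pics/side9.png

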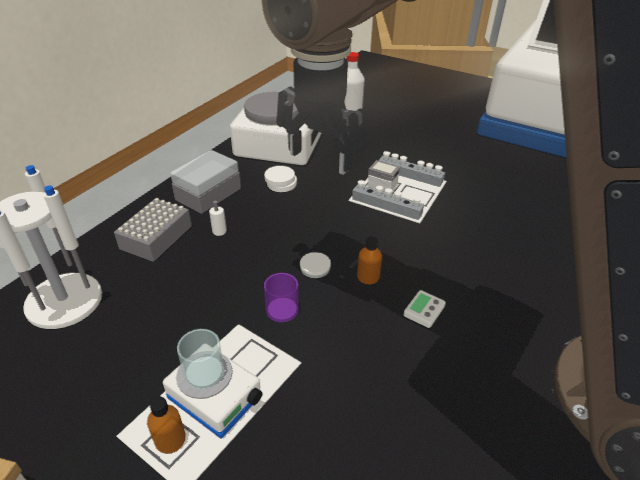

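View pics/top9.png

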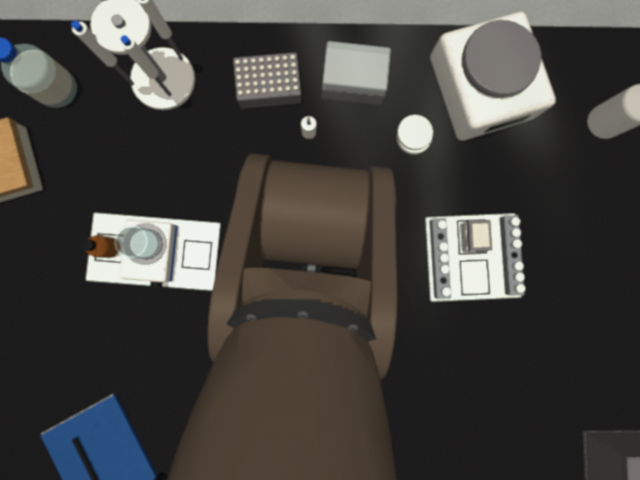

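Both views show everything in place: the beaker on the plate at side (203,358), the bottle in the left square (166,430), and the case on the block on the rear mark (383,172). The dish is unmoved at (315,265), and the robot touches nothing.

```bash
python3 -c "from cell import *; print(close_job())"
```

```text
the job is handed in; nothing more can be done
None
```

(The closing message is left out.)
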